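# Count three bearing balls out of the lever dispenser

### The arm

A 6-joint arm with a two-finger parallel gripper is mounted at the origin on the work surface; the furniture and walls round the work are solid. World frame = base frame: x ahead of the robot, y to its left, z up, the work surface at z = 0. Lengths are in m, angles in rad, forces in N, time in s.
With the tool pointing down it reaches from about 0.35 to 0.8 m from the base axis. Payload 7.3 kg.
Tool frame: the origin (TCP) lies between the finger pads; the fingertips stand 25 mm ahead of it and the grasp point (between the pads) lies 6 mm ahead of it (r.tip_extent is the distance from the TCP to the fingertips, in m); z points along the fingers, y is the line along which they close (so a half turn about z gives the same grasp; the last joint's range is limited). The gripper opens to 85 mm and grips with 20 to 120 N. Pads are 22 mm wide; open, the fingers measure 114 mm over their backs; the gripper's body (76 mm by 85 mm) begins 54 mm behind the grasp point. The pads swing forward as they close: fully open they stand 13 mm farther back than shut.
Start: joints at [1.081, 0.342, 1.524, -0, 1.275, -0.146], TCP at [0.177, 0.494, 0.256] pointing down, gripper open.
Joint ranges: [-2.53, 2.53], [-0.77, 2.02], [0.04, 2.7], [-1, 4.14], [0.28, 2.66], [-3.11, 3.11]. Speed limits (rad/s): [2.57, 2.57, 3.14, 3.14, 3.14, 3.14].

### API

Orientations are given as a unit quaternion [x, y, z, w].
In Python, from workcell import r, command_gripper, optics gives the robot as it stands. The module is installed in compiled form; this text tells all that it offers. Calls block until the motion is done:
- r.reach(position, orientation): joint-space move of the TCP to a pose.
- r.move_straight(position, orientation=None, speed=0.15, max_force=None): straight line of the TCP; orientation=None keeps the orientation; speed is the mean speed in m/s. With max_force (N) it stops when the force on the tool has changed by that much, and returns True; else False.
- r.movej(angles): joint-space move.
- command_gripper(opening, force=None): finger opening in m; force is the grip in N (None keeps the last); returns when the fingers have stopped.
- r.hold(seconds).
- r.solve_ik(position, orientation): joint angles nearest the present ones, or None.
- r.read_state(): the state.
- optics.get_image(name): name is "scene" or "top" or "wrist"; returns (picture, depth): 480x640x3 uint8, red, green, blue; 480x640 float32, m along the optical axis (not along the pixel's ray), 0 where there is no reading.
- optics.camera_model(name): a dict with "K" (3x3 intrinsics, pixels), "R" (3x3) and "t" (3): a world point X has camera coordinates R X + t; the wrist camera has in their place "tool_from_camera" (4x4, takes a point from camera to tool coordinates, whose origin is the TCP and whose axes are the flange's). Camera axes: x right, y down, z forward; pixel columns grow to the right and rows downward; lengths in m; the calibration is good to about 2 mm. A picture is of the moment at which its call begins: read the wrist's pose just before it. camera_model takes no time and is no camera call.
A pose or a line that the arm cannot do raises r.PlanningError and nothing moves.
- r.finish_job(): hands the job in; it is judged then, once.
The state is a dict: "time_s": time; "joint_positions": joint angles; "dq": joint speeds; "tau": joint torques, N m; "eef_pos": TCP position; "eef_rot": TCP orientation; "contact_force": force on the tool from outside, world axes, zero at the start; "torque": the same for the moment, N m; "grip_width": finger opening in m; "grip_force": force on a finger pad.
Only numpy, scipy, OpenCV 4.12 (cv2) and the standard library are available. Lean on these libraries where they do the work, as an engineer would, in place of code of your own. Each camera call takes 0.05 s, during which the arm holds its last target. There are 200 camera calls.

### The job

Take three balls from the larger of the two ball dispensers: press its black thumb pad fully down, hold it a moment while a ball rolls out, and let it come fully up again, three times in all, so that exactly three balls have run into its tray. Leave the smaller dispenser's lever alone.

Things in the scene. Friction and masses are not known exactly. Their poses are not given: they have to be found in the camera images.
- lever_large_pad (a point): Centre of the top of the larger dispenser's thumb pad: black, ribbed, 36 x 32 mm, standing free on an aluminium rocker, about 80 mm above the plywood riser (its top 70 mm above the bench) at rest; the point moves with it. Pushed straight down it goes about 21 mm (shifting sideways 7 mm at most) against a spring, 3 N at first and 8 N at the end, to a hard stop; let go, it springs up.
- lever_large (a joint): Lever of that pad, rad: 0 up at rest, 0.36 fully down. Above about 0.28 the front gate lets one ball roll into the tray (keep it down half a second) while a stop holds the rest; let up below 0.08, the row rolls on by one ball (half a second). Base plate 245 x 176 mm, fixed; seen from the robot, tray (near end) and sloping chute lie along its left, the pad at its right.
- lever_small (a joint): Lever of the smaller dispenser, rad: 0 up at rest, 0.36 fully down; to be left alone. It stands to the left or right of the larger one and has the same form and materials at 0.7 of the size: base plate 172 x 123 mm, 14 mm balls, pad 25 x 22 mm.
- large_ball_4: The fourth of the five 20 mm steel balls in the chute of the larger dispenser, counted from the tray; origin at its centre. The row advances 20 mm for each ball let out, so after exactly three it has moved 60 mm and stands at the gate, the next to come.

How it is judged:
By the outcome, as a careful person would: the job done as asked, in the order asked, and still so for the second after the job is handed in, with the robot touching nothing.
It also fails if it takes over 38 s, if anything falls off the work surface, if the arm or the gripper's body presses on something with over 40 N, if the wrist force passes 120 N, or if a joint passes its speed limit or range.

## Working session

There is one attempt and no reset: what is moved stays moved. The work goes in short steps, each a Python script; the robot and the scene stay as the last script left them, time stands still between calls to the robot, and variables do not carry over. Pictures are saved under pics/ and viewed, at most 10 in all, crops included, and the job is handed in when it is done.

```bash
mkdir -p pics; python3 - <<'E'
from workcell import r, optics
import cv2, numpy as np
for n in ("scene","top"):
    p,d=optics.get_image(n); cv2.imwrite(f"pics/{n}0.png",p[:,:,::-1]); np.savez(f"{n}0.npz",p=p,d=d)
    print(n,{k:np.round(v,3).tolist() for k,v in optics.camera_model(n).items()})
s=r.read_state(); print(s["time_s"],s["eef_rot"],s["grip_width"])
E
```

```text
scene {'K': [[595.527, 0.0, 325.385], [0.0, 595.527, 240.47], [0.0, 0.0, 1.0]], 'R': [[-0.817, 0.576, -0.016], [0.468, 0.647, -0.602], [-0.337, -0.499, -0.798]], 't': [0.387, -0.153, 1.288]}
top {'K': [[523.053, 0.0, 320.785], [0.0, 523.053, 237.185], [0.0, 0.0, 1.0]], 'R': [[-0.091, -0.996, -0.003], [-0.974, 0.09, -0.208], [0.207, -0.016, -0.978]], 't': [0.089, 0.527, 0.927]}
0.1 [ 1.71034820e-01  9.85264743e-01 -6.59399361e-04 -2.03780888e-04] 0.08531261136105675
```

View pics/top0.png

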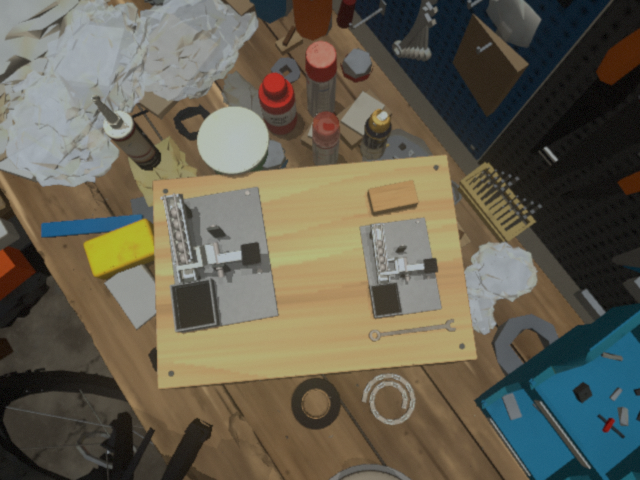

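View pics/scene0.png

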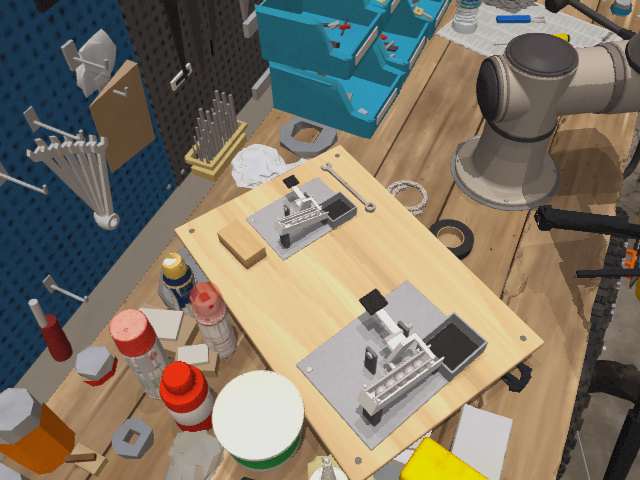

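The larger dispenser is on the left. Its black pad is at about (251,253) in the top view and (373,301) in the scene view. Next I'll locate the pad in both views.

```bash
cat > h.py <<'E'
import numpy as np, cv2
from workcell import optics
def locate(n,p,d,box,thr=60):
    m=optics.camera_model(n); x0,y0,x1,y1=box
    k=(p[y0:y1,x0:x1].max(2)<thr).astype(np.uint8)
    c,l,st,ce=cv2.connectedComponentsWithStats(k); i=1+st[1:,4].argmax()
    v,u=np.nonzero(l==i); u=u+x0; v=v+y0
    z=d[v,u]; ok=z>0; K=m["K"]
    P=np.c_[(u-K[0,2])/K[0,0]*z,(v-K[1,2])/K[1,1]*z,z][ok]
    W=(P-m["t"])@m["R"]
    R=m["R"]; ctr=np.array([u.mean(),v.mean(),1])
    ray=R.T@np.linalg.inv(K)@ctr; C=-R.T@m["t"]; X=C+ray*(0.15-C[2])/ray[2]
    return st[i],ctr[:2],np.median(W,0),X,W
E
python3 - <<'E'
from h import *
np.set_printoptions(precision=4,suppress=True)
for n,b in (("top",(236,238,268,270)),("scene",(352,282,395,322))):
    f=np.load(n+"0.npz"); s,c,W,X,A=locate(n,f["p"],f["d"],b)
    print(n,s,c,W,X,np.percentile(A[:,2],[5,50,95]))
# plate axis: pixel edges of the plate in top view at z~.07
m=optics.camera_model("top");R=m["R"];C=-R.T@m["t"]
for q in ((164,196),(257,188),(277,316),(251,253),(186,256),(194,305)):
    ray=R.T@np.linalg.inv(m["K"])@np.array([*q,1]); print(q,C+ray*(0.075-C[2])/ray[2])
E
```

```text
top [  6   6  18  21 297] [250.1448 253.9562] [0.495  0.1628 0.15  ] [0.4953 0.1627 0.15  ] [0.1464 0.15   0.1532]
scene [  7   7  28  26 390] [372.9513 301.4974] [0.4955 0.164  0.1499] [0.4958 0.1638 0.15  ] [0.1465 0.1499 0.1533]
(164, 196) [0.6347 0.3258 0.075 ]
(257, 188) [0.6342 0.1512 0.075 ]
(277, 316) [0.3931 0.1314 0.075 ]
(251, 253) [0.5113 0.1703 0.075 ]
(186, 256) [0.5167 0.2891 0.075 ]
(194, 305) [0.4262 0.2782 0.075 ]
```

```bash
cat >> h.py <<'E'
from workcell import r
PX,PY,Q=0.4955,0.1632,[0,1,0,0]
E
python3 - <<'E'
from h import *
from workcell import command_gripper
command_gripper(0.0,20); print(r.tip_extent)
r.reach([PX,PY,0.23],Q); e=r.tip_extent
r.move_straight([PX,PY,0.160+e],speed=0.1); r.hold(0.2)
print(r.read_state()["contact_force"])
hit=r.move_straight([PX,PY,0.125+e],speed=0.03,max_force=14)
s=r.read_state(); print(hit,s["time_s"],s["eef_pos"]-np.array([0,0,e]),s["contact_force"])
p,d=optics.get_image("scene"); cv2.imwrite("pics/s1.png",cv2.resize(p[230:450,280:520,::-1],None,fx=2.5,fy=2.5))
r.hold(0.6)
s=r.read_state(); print(s["time_s"],s["eef_pos"]-np.array([0,0,e]),s["contact_force"])
r.move_straight([PX,PY,0.165+e],speed=0.08); r.hold(0.7)
p,d=optics.get_image("scene"); cv2.imwrite("pics/s2.png",cv2.resize(p[230:450,280:520,::-1],None,fx=2.5,fy=2.5))
print(r.read_state()["time_s"])
E
```

```text
0.025
[ 0.12809806  0.17932062 -0.41722416]
True 4.3333 [0.49746937 0.16303959 0.12997126] [-0.74812779  0.05144344  9.4251393 ]
4.9833 [0.49745201 0.16305309 0.13002121] [-1.74251828 -0.2137996   8.7762883 ]
6.325
```

View pics/s1.png

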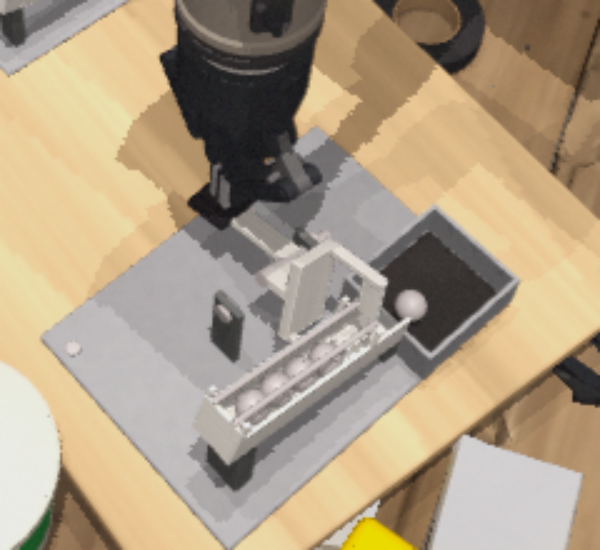

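View pics/s2.png

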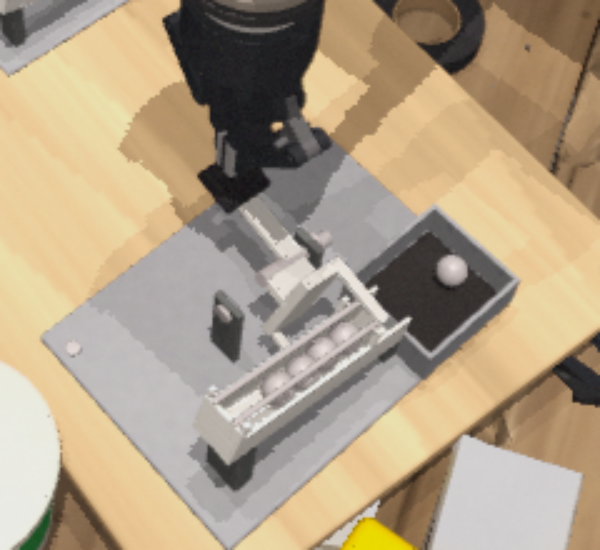

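The first press let out one ball: it lies in the tray at (450,270), four balls remain in the chute, and the row has advanced. I'll do the second and third presses the same way, pushing slightly firmer against the stop.

```bash
python3 - <<'E'
from h import *
e=r.tip_extent
for i in (2,3):
    r.move_straight([PX,PY,0.160+e],speed=0.08); r.hold(0.2)
    hit=r.move_straight([PX,PY,0.124+e],speed=0.03,max_force=18)
    r.hold(0.7); s=r.read_state(); print(hit,s["time_s"],s["eef_pos"]-np.array([0,0,e]),s["contact_force"])
    r.move_straight([PX,PY,0.165+e],speed=0.08); r.hold(0.8)
    p,d=optics.get_image("scene"); cv2.imwrite(f"pics/p{i}.png",cv2.resize(p[230:450,280:520,::-1],None,fx=2.5,fy=2.5))
print(r.read_state()["time_s"])
E
```

```text
True 8.4667 [0.4975582  0.16303193 0.1299055 ] [-1.7537717  -1.15403281  8.7105878 ]
True 12.0583 [0.4975473  0.16303238 0.12987747] [-2.07466367 -0.87137184  8.61373533]
13.5083
```

View pics/p3.png

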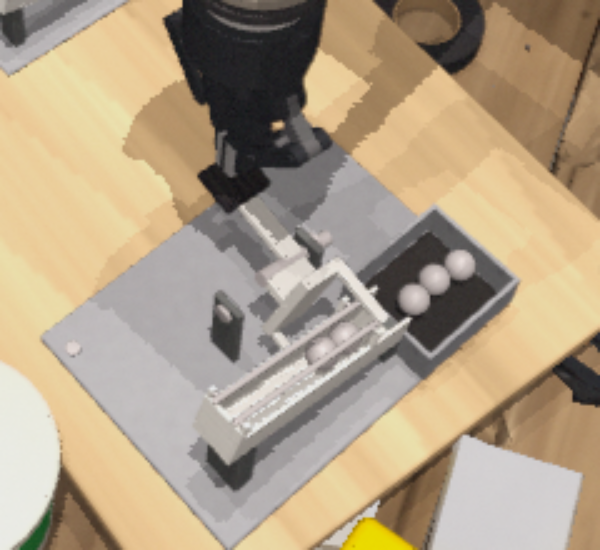

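The picture shows three balls in the tray at (413,298), (434,279) and (460,264). Two remain in the chute, the lever is up, and the row stands at the gate.

```bash
python3 - <<'E'
from h import *
r.move_straight([PX,PY,0.25],speed=0.1); r.hold(0.5); print(r.read_state()["time_s"]); print(r.finish_job())
E
```

```text
14.7583
the job is handed in; nothing more can be done
None
```

I pressed the larger dispenser's pad three times, and exactly three balls are in its tray; I left the smaller lever alone and handed the job in at about 15 s of the 38 s allowed.

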